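# Gauge a keyed shaft and hold it home in its pulley

## Task

Check the bearing collar of the keyed shaft in the bench caliper: slide the caliper jaw shut until it bears on the collar, then slide it back well clear. Then lift the shaft out, push its plain end into the pulley bore, turn it until the key slips into the keyway, and keep pushing against the spring in the bore until the collar is fully home on the pulley. Finish like that, still gripping the shaft and holding it pressed home; let go of nothing, and leave the two brass weights and the setting ring where they are.

Things in the scene. Friction and masses are not known exactly. Their poses are not given: they have to be found in the camera images.
- shaft: Loose steel shaft, 88 mm long, 0.2 kg, upright in the caliper's nest. Origin: centre of its lower end, z up. From below: round 20 mm diameter to z 34 (plain pilot to z 14, tip chamfered; one key from z 14 to 34, 6 mm wide, outer face 15 mm from the axis, toward own -x); round collar 32 mm diameter, z 34 to 46; grip tongue z 46 to 88, 26 mm along x, 18 mm across its flats along y.
- shaft_shoulder (a point): Point on the shaft's axis at the underside of its collar, 34 mm above the lower end; axes as the shaft's. A black punch dot on top of the tongue, 9 mm off the axis, marks the key side (own -x), at the start roughly toward the robot (within 0.7 rad).
- hub: Steel V-belt pulley, 92 mm diameter, lying on a dark 116 x 96 x 12 mm base plate; fixed. Origin: on the bore axis at the table. Rim top z 44 mm; central boss 55 mm diameter, top z 55 mm. Vertical bore 22 mm diameter; one keyway, open at the top, 8 mm wide, out to 16.5 mm from the axis, toward the hub's own -x (roughly toward the robot, within 0.6 rad).
- hub_mouth (a point): Centre of the bore at the boss's top face, 55 mm above the table; axes as the hub's. Shaft_shoulder meets it when the shaft is home (shaft's lower end then at z 21 mm). A sprung ejector pad in the bore, top at z 31 mm, is pushed down over the last 10 mm and pushes back with 6 to 11 N: a shaft let go rises again.
- gauge: Bench caliper, dark steel base 60 mm along x, y -95 to +42 mm; fixed. Origin: on the table, on the axis of its round nest: 22 mm diameter, floor at z 8 mm, mouth at z 20 mm, in which the shaft stands (collar at z 42 to 54 mm, tongue top at z 96 mm). The fixed anvil stands at the +y side, face 16.5 mm from the nest axis, top z 58 mm.
- jaw: Sliding jaw of the bench caliper. Its origin is the gauge's origin when fully open and moves along the gauge's +y as it shuts: 0 to 8 mm at the start, about 24 mm (23 to 25) when its nose meets the collar, 28 mm at the stop. It slides with about 1.5 N of friction and stays where it is left.
- jaw_grip (a point): Grip point in the middle of the jaw's upright finger lug, 72 mm above the table, 66 mm toward -y from the jaw's origin; axes as the gauge's. The lug is 14 mm wide along x, 18 mm along y, z 30 to 86 mm.
- brass_weight: Bystander: brass knobbed weight, 34 mm diameter, 42 mm tall, origin at the centre of its underside.
- small_weight: Bystander: small brass knobbed weight, 24 mm diameter, 30 mm tall, origin at the centre of its underside.
- setting_ring: Bystander: flat steel ring lying down, 52 mm diameter, 14 mm tall, origin at the centre of its underside.
Mind the look-alikes: they are no part of the job. What is meant by the shaft is not brown or red, and is the smaller of those in its own colour.

How it is judged:
By the outcome, as a careful person would: the job done as asked, in the order asked, and still so for the second after the job is handed in, while the arm keeps its last pose, push and grip.
It also fails if it takes over 54 s, if anything falls off the work surface, if the arm or the gripper's body presses on something with over 40 N, if the wrist force passes 120 N, or if a joint passes its speed limit or range.

## Robot

A 6-joint arm with a two-finger parallel gripper is mounted at the origin on the work surface; the furniture and walls round the work are solid. World frame = base frame: x ahead of the robot, y to its left, z up, the work surface at z = 0. Lengths are in mm, angles in rad, forces in N, time in s.
With the tool pointing down it reaches from about 400 to 925 mm from the base axis. Payload 12.5 kg.
Tool frame: the origin (TCP) lies between the finger pads; the fingertips stand 14 mm ahead of it and the grasp point (between the pads) lies 5 mm behind it (r.tip_reach is the distance from the TCP to the fingertips, in mm); y points along the fingers, x is the direction in which the jaws open and shut, and the axes are right-handed (so a half turn about y gives the same grasp; the last joint's range is limited). The gripper opens to 95 mm and grips with 3 to 60 N. Pads are 20 mm wide; open, the fingers measure 119 mm over their backs; the gripper's body (75 mm by 180 mm) begins 59 mm behind the grasp point.
Start: joints at [-0.843, 0.491, 1.559, -0, 1.092, -0.106], TCP at [462.833, -420.041, 196.861] pointing down, gripper open.
Joint ranges: [-3.1, 3.1], [-0.84, 2.19], [0.05, 2.79], [-1.13, 4.28], [0.06, 2.93], [-2.69, 2.69]. Speed limits (rad/s): [2.22, 2.22, 2.79, 3.14, 3.14, 3.14].

## Interface

Orientations are given as a unit quaternion [x, y, z, w].
In Python, from plant import r gives the robot as it stands. The module is installed in compiled form; this text tells all that it offers.
- The arm moves only by the tool move_arm, never from a script. Its argument "motion" is one flat list of numbers, 6 for each row, row after row: the shift along the tool's x, y, z in mm, then the turn, a rotation vector about the tool's x, y, z in degrees. In form: [dx, dy, dz, rx, ry, rz, dx, dy, dz, rx, ry, rz, ...]. A call has exactly 5 rows; each row shifts and turns the commanded pose from where the row before left it, along the tool's axes as they then stand; what a row does not reach is not made up. A row lasts 1/10 s, in which the tool goes at most 50 mm and 8.59 degrees, less where a joint would pass 70% of its speed; a pose out of reach is approached as far as the arm can. A call with a gripper value outside its range is refused whole. "gripper" is the finger opening in mm, from 0 to 95.1, set as the call begins (left out, the last holds). The fingers move at their own pace and stop on an object; "grip_force" is the grip in N (left out, the last holds). Time passes only in rows, so rows that do not move let the fingers close, or fill a call up. It gives the time, the measured TCP pose, the force and the opening at its end, in the units of the state.
- r.get_obs(): the state, without advancing time (a new reading comes with each control period).
- r.grab_frame(name): name is "scene" or "side" or "wrist"; returns a dict with "image" (420x560x3 uint8, red, green, blue), "depth" (420x560 float32, mm along the optical axis (not along the pixel's ray), 0 where there is no reading), "fovy" (degrees; the focal length in pixels is half the picture's height over the tangent of half this angle, whatever the lens; pixels are square), "cx", "cy" (the principal point, pixels), "eye" and "attitude" of the camera in the world. Camera axes: x right, y down, z forward; pixel columns grow to the right and rows downward; lengths in mm; the calibration is good to about 2 mm. A picture is of the moment at which its call begins.
- r.hand_in(): hands the job in, once; it reports no verdict.
The state is a dict: "time": time; "q": joint angles; "joint_vel": joint speeds; "tau": joint torques, N m; "ee_pos": TCP position; "tcp_rot": TCP orientation; "ft_force": force on the tool from outside, world axes, zero at the start; "ft_torque": the same for the moment, N m; "width": finger opening in mm.
Only numpy, scipy, OpenCV 4.12 (cv2) and the standard library are available. Lean on these libraries where they do the work, as an engineer would, in place of code of your own. Each camera call takes 0.05 s, during which the arm holds its last target.

## Working session

There is one attempt and no reset: what is moved stays moved. The work goes in short steps, Python scripts to look and compute and a tool call to move; the robot and the scene stay as the last step left them, time stands still between calls to the robot, and variables do not carry over. Pictures are saved under pics/ and viewed, and the job is handed in when it is done.

Besides the shell and the picture viewer there is one more tool, called as a command line: name --argument value ..., lists and objects as JSON in quotes. move_arm: Moves the arm, as the interface text tells. Its arguments: {"type":"object","properties":{"motion":{"type":"array","items":{"type":"number"}},"gripper":{"type":"number"},"grip_force":{"type":"number"}},"required":["motion"]}

```bash
mkdir -p pics
cat > h.py <<'E'
from plant import r
import numpy as np, cv2
from scipy.spatial.transform import Rotation as R
def grab(n):
    f=r.grab_frame(n); np.savez('pics/last_'+n+'.npz',**{k:np.array(v) for k,v in f.items()}); return f
def load(n):
    return dict(np.load('pics/last_'+n+'.npz'))
def rot(a):
    a=np.array(a,float)
    return a if a.shape==(3,3) else R.from_quat(a).as_matrix()
def px2w(f,u,v,z=None,d=None):
    F=210/np.tan(np.radians(float(f['fovy']))/2)
    ray=np.array([(u-float(f['cx']))/F,(v-float(f['cy']))/F,1.])
    M=rot(f['attitude']); e=np.array(f['eye'],float)
    if z is not None:
        w=M@ray; return e+w*(z-e[2])/w[2]
    if d is None: d=float(f['depth'][int(round(v)),int(round(u))])
    return e+M@ray*d
def w2px(f,p):
    F=210/np.tan(np.radians(float(f['fovy']))/2)
    c=rot(f['attitude']).T@(np.array(p,float)-np.array(f['eye'],float))
    return c[0]/c[2]*F+float(f['cx']),c[1]/c[2]*F+float(f['cy'])
def save(f,name,box=None,s=1):
    im=f['image'][:,:,::-1]
    if box: im=im[box[1]:box[3],box[0]:box[2]]
    if s!=1: im=cv2.resize(im,None,fx=s,fy=s,interpolation=cv2.INTER_CUBIC)
    cv2.imwrite('pics/'+name+'.png',im)
E
python3 - <<'E'
from h import *
for n in ['scene','side','wrist']:
    f=grab(n); save(f,n+'0'); print(n,f['eye'],f['attitude'],f['fovy'],f['cx'],f['cy'])
o=r.get_obs(); print(o)
E
```

```text
scene [-212.81434546  384.90163756  867.87483663] [-0.45398332  0.81273983 -0.32233044  0.1716281 ] 55.30393539841818 273.87884041756024 199.85191158746886
side [  46.29592883 -649.94069685  691.07430807] [ 0.87494919 -0.23097788  0.1150065  -0.40973972] 49.846441301847435 283.97566978915404 204.58941724002298
wrist [ 514.98815711 -362.85602711  384.21587706] [ 0.9241318  -0.35649051 -0.04991529  0.12807572] 60.262408823222216 277.245054277951 206.62324606626743
{'time': 0.15, 'q': array([-8.42607653e-01,  4.91394913e-01,  1.55932532e+00,  7.00232595e-06,
        1.09168303e+00, -1.05649974e-01]), 'joint_vel': array([ 0.00171449, -0.00226448, -0.00031238,  0.00070461,  0.00106341,
        0.00088221]), 'tau': array([ 1.28154410e-03, -6.12895632e+01, -2.58277470e+01,  6.92407717e-02,
        4.72778454e-02, -4.63269794e-05]), 'ee_pos': array([ 462.68798824, -419.8826142 ,  196.40679308]), 'tcp_rot': array([-0.65950992,  0.25495262, -0.25444466,  0.65977552]), 'ft_force': array([-0.67024117, -0.3920986 ,  0.58670194]), 'ft_torque': array([-0.03845253, -0.00456019,  0.01953353]), 'width': 95.15920814622515}
```

View pics/scene0.png

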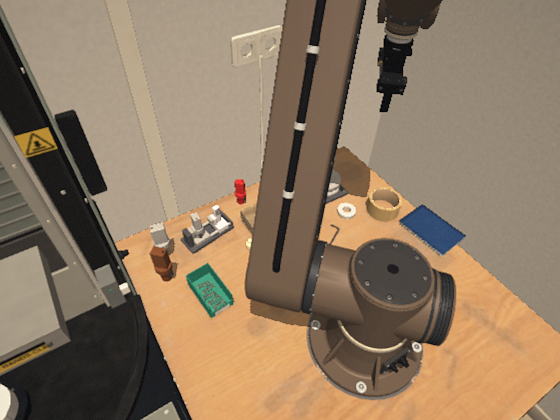

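View pics/side0.png

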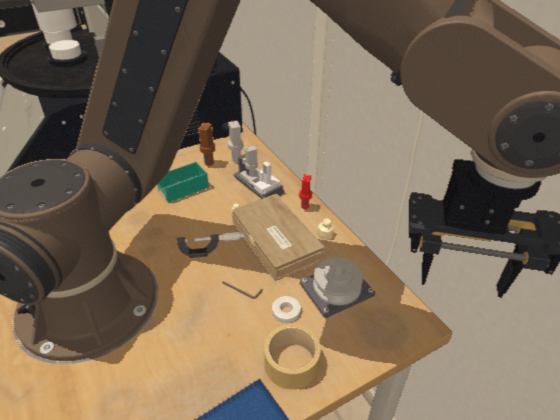

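View pics/wrist0.png

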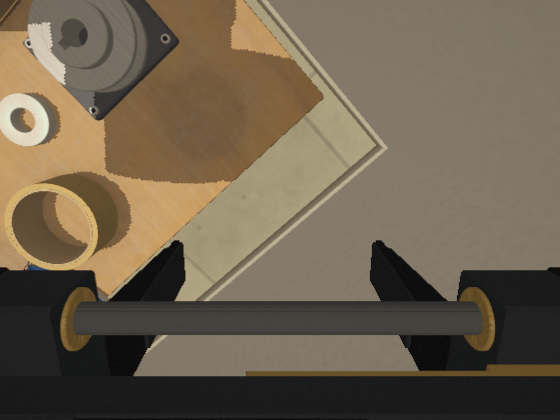

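Run:
```python
from h import *
print(R.from_quat(r.get_obs()['tcp_rot']).as_matrix().round(3))
for n in ['scene','side','wrist']: print(rot(load(n)['attitude']).round(3))
print(r.tip_reach)
```

```text
[[ 0.741 -0.001  0.672]
 [-0.672  0.001  0.741]
 [-0.001 -1.     0.   ]]
[[-0.529 -0.627  0.572]
 [-0.849  0.38  -0.368]
 [ 0.014 -0.68  -0.733]]
[[ 0.867 -0.31   0.391]
 [-0.498 -0.558  0.664]
 [ 0.012 -0.77  -0.638]]
[[ 0.741 -0.646 -0.184]
 [-0.672 -0.713 -0.201]
 [-0.001  0.272 -0.962]]
14.0
```

Run:
```python
from h import *
save(load('scene'),'sc1',(140,170,270,300),6)
save(load('side'),'si1',(190,110,340,220),5)
save(load('wrist'),'wr1',(0,0,200,130),4)
```

```text
(no output)
```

View pics/sc1.png

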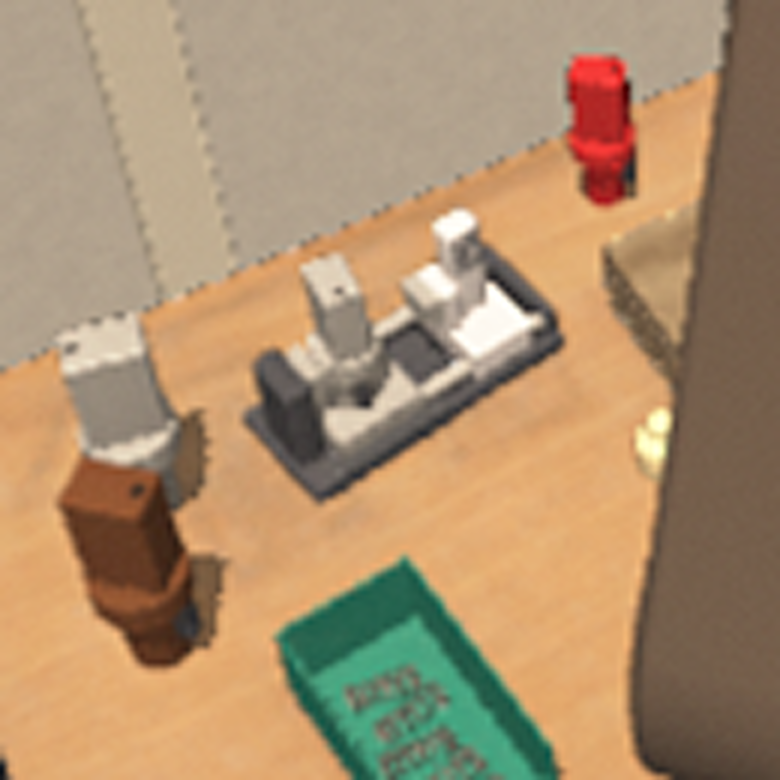

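View pics/si1.png

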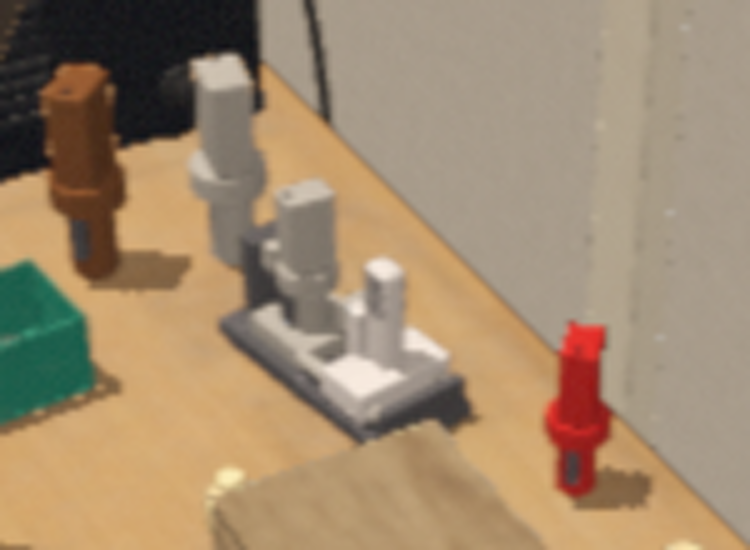

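View pics/wr1.png

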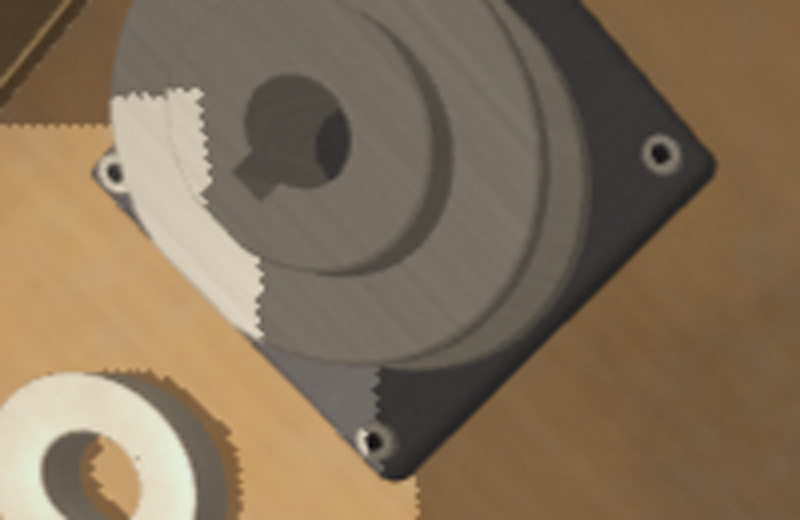

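Run:
```python
from h import *
f=load('wrist')
for nm,u,v in [('bore',74.5,32.5),('key',63,46)]:
    print(nm,px2w(f,u,v,z=55),px2w(f,u,v))
s=load('scene'); S=load('side')
def sc(x,y): return 140+x/6,170+y/6
def si(x,y): return 190+x/5,110+y/5
for nm,p,z in [('shafttop',sc(331,272),96),('dot',sc(338,290),96),('lugtop',sc(456,225),86),('anvtop',sc(282,372),58)]:
    print('scene',nm,p,px2w(s,*p,z=z),px2w(s,*p))
for nm,p,z in [('shafttop',si(308,192),96),('lugtop',si(384,270),86),('anvtop',si(258,235),58)]:
    print('side',nm,p,px2w(S,*p,z=z),px2w(S,*p))
```

```text
bore [ 428.288411   -206.67652564   55.        ] [ 423.25464846 -197.60878832   35.88582005]
key [ 412.97986168 -206.80467105   55.        ] [ 411.6564217  -204.78008468   50.72880369]
scene shafttop (195.16666666666666, 215.33333333333334) [446.69756851 195.75739386  96.        ] [447.93288282 195.40311278  94.55422167]
scene dot (196.33333333333334, 218.33333333333334) [436.08642384 197.37831189  96.        ] [436.69281427 197.20307346  95.2786917 ]
scene lugtop (216.0, 207.5) [451.82333061 135.8716453   86.        ] [454.255206   134.96045725  83.13915981]
scene anvtop (187.0, 232.0) [438.50867336 227.50041206  58.        ] [437.71128123 227.69311291  58.99150162]
side shafttop (251.6, 148.4) [448.54583508 192.88767478  96.        ] [449.04674546 193.937225    95.25897088]
side lugtop (266.8, 164.0) [456.11211708 129.33400839  86.        ] [457.10779499 131.22731234  84.52992844]
side anvtop (241.6, 157.0) [434.32230154 223.2010426   58.        ] [433.03191244 220.2973931   60.10530068]
```

move_arm --motion '[-33,-6,37,0,0,0,-33,-6,37,0,0,0,-33,-6,37,0,0,0,-33,-6,37,0,0,0,-33,-6,37,0,0,0]' --gripper 60

```text
time: 0.65
ee_pos: [464.5, -170.3, 227.0]
tcp_rot: [-0.66, 0.255, -0.255, 0.66]
ft_force: [0.9, 0.0, 0.3]
width: 62.4
```

```bash
cat >> h.py <<'E'
def plan(target,yaw,n,pose=None):
    """rows: rotate about tool y & shift; yaw deg of tool x in world; tool y kept down"""
    o=r.get_obs(); p=np.array(o['ee_pos']); M=R.from_quat(o['tcp_rot']).as_matrix()
    y0=np.degrees(np.arctan2(M[1,0],M[0,0])); dy=(yaw-y0+180)%360-180
    print('pos',p.round(1),'yaw',y0.round(2),'tilt',np.degrees(M[:2,1]).round(2),'w',round(o['width'],1),'F',np.round(o['ft_force'],1),'t',round(o['time'],2))
    d=(np.array(target)-p)/n
    for i in range(n):
        a=np.radians(y0+dy*i/n); x=np.array([np.cos(a),np.sin(a),0]); z=np.array([-np.sin(a),np.cos(a),0])
        print([round(float(v),1) for v in (d@x,-d[2],d@z)],0,round(-dy/n,2),0)
E
python3 - <<'E'
from h import *
plan((450,110,230),6,7)
E
```

```text
pos [ 464.5 -170.3  227. ] yaw -42.25 tilt [-0.  0.] w 62.4 F [0.9 0.  0.3] t 0.65
[-28.5, -0.4, 28.2] 0 -6.89 0
[-24.9, -0.4, 31.5] 0 -6.89 0
[-20.9, -0.4, 34.2] 0 -6.89 0
[-16.7, -0.4, 36.5] 0 -6.89 0
[-12.2, -0.4, 38.2] 0 -6.89 0
[-7.5, -0.4, 39.4] 0 -6.89 0
[-2.7, -0.4, 40.0] 0 -6.89 0
```

move_arm --motion '[-28,0,28,0,-7,0,-25,0,31,0,-7,0,-21,0,34,0,-7,0,-17,0,36,0,-7,0,-12,0,38,0,-7,0]'

```text
time: 1.15
ee_pos: [452.5, 28.1, 226.9]
tcp_rot: [0.706, -0.043, 0.043, -0.706]
ft_force: [-0.1, 0.4, -0.1]
width: 60.3
```

move_arm --motion '[-7,0,39,0,-7,0,-3,0,40,0,-7,0,0,0,0,0,0,0,0,0,0,0,0,0,0,0,0,0,0,0]'

```text
time: 1.65
ee_pos: [448.2, 105.4, 226.7]
tcp_rot: [0.706, 0.041, -0.041, -0.706]
ft_force: [-0.3, -0.5, -0.1]
width: 60.1
```

Run:
```python
from h import *
f=grab('wrist'); save(f,'w2')
o=r.get_obs(); print(o['ee_pos'],o['time'])
for p in [(447,194,96),(454,133,86)]: print(w2px(f,p))
```

```text
[448.2238273  105.21778678 226.7587977 ] 1.7
(np.float64(287.41570836311405), np.float64(90.3981356515548))
(np.float64(286.39792266446466), np.float64(161.47963398292796))
```

View pics/w2.png

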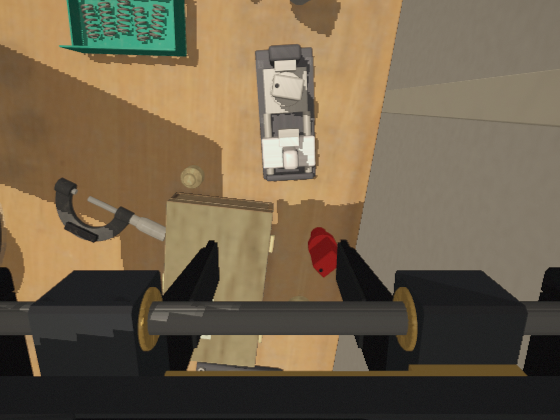

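Run:
```python
from h import *
save(load('wrist'),'w2c',(235,35,335,190),5)
```

```text
(no output)
```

View pics/w2c.png

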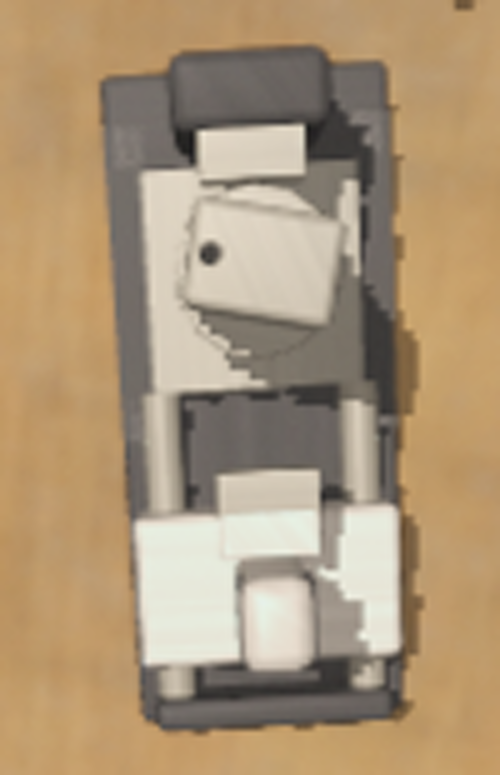

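Run:
```python
from h import *
f=load('wrist')
c=lambda x,y:(235+x/5,35+y/5)
def P(n,x,y,z):
    w=px2w(f,*c(x,y),z=z); print(n,w.round(1), f['depth'][int(c(x,y)[1]),int(c(x,y)[0])]); return w
q=[P('t%d'%i,x,y,96) for i,(x,y) in enumerate([(200,200),(345,222),(328,325),(188,300)])]
print(np.mean(q,0)); 
P('ctr',265,261,96); P('dot',209,252,96)
P('lug',279,620,86)
for z in (8,): 
    a=P('BL0',105,80,z);b=P('BL1',145,722,z);a2=P('BR0',385,65,z);b2=P('BR1',402,712,z)
    print(np.degrees(np.arctan2(-(a-b)[0],(a-b)[1])),np.degrees(np.arctan2(-(a2-b2)[0],(a2-b2)[1])), (a+b+a2+b2)/4)
e=np.array(q)
print([np.degrees(np.arctan2(*(e[(i+1)%4]-e[i])[[1,0]])).round(1) for i in range(4)],[np.linalg.norm(e[(i+1)%4]-e[i]).round(1) for i in range(4)])
print(px2w(f,*c(265,240)), px2w(f,*c(279,620)))
# jaw bar edges, front of the carriage
for (x1,y1,x2,y2) in [(200,130,305,127),(218,478,320,470),(135,520,400,507)]:
    a=px2w(f,*c(x1,y1),z=50);b=px2w(f,*c(x2,y2),z=50);print(np.degrees(np.arctan2(*(b-a)[[1,0]])))
```

```text
t0 [435.3 204.9  96. ] 300.89987
t1 [459.6 204.3  96. ] 372.6612
t2 [459.  187.6  96. ] 378.80087
t3 [435.1 188.9  96. ] 305.44644
[447.24379815 196.41372947  96.        ]
ctr [447.2 196.6  96. ] 303.3508
dot [437.7 196.9  96. ] 301.9892
lug [457.7 135.7  86. ] 328.17935
BL0 [411.7 232.2   8. ] 375.22714
BL1 [434.5  97.9   8. ] 420.9764
BR0 [469.2 241.9   8. ] 375.40546
BR1 [492.6 107.1   8. ] 419.98914
9.646843893562957 9.842422979703947 [451.99191363 169.79158719   8.        ]
[np.float64(-1.4), np.float64(-92.1), np.float64(177.0), np.float64(89.4)] [np.float64(24.4), np.float64(16.6), np.float64(24.0), np.float64(16.0)]
[446.76017146 199.91337442  95.62570854] [457.72621842 135.64531241  85.4972228 ]
8.245076493672357
11.112071287007282
9.482157266981119
```

Run:
```python
from h import *
plan((457.7,135.7,73),9.7,5)
```

```text
pos [448.2 105.2 226.8] yaw 6.65 tilt [-0.01 -0.01] w 60.4 F [ 0.2  0.4 -0.2] t 1.7
[2.6, 30.8, 5.8] 0 -0.61 0
[2.7, 30.8, 5.8] 0 -0.61 0
[2.7, 30.8, 5.8] 0 -0.61 0
[2.8, 30.8, 5.8] 0 -0.61 0
[2.8, 30.8, 5.7] 0 -0.61 0
```

move_arm --motion '[4,15,10,0,-1,0,4,15,10,0,-1,0,4,32,9,0,-1,0,1,40,0,0,0,0,0,40,0,0,0,0]' --gripper 50

```text
time: 2.2
ee_pos: [457.7, 135.7, 83.8]
tcp_rot: [0.705, 0.06, -0.059, -0.705]
ft_force: [1.2, -0.6, -1.2]
width: 50.2
```

Run:
```python
from h import *
plan((457.7,135.7,73),9.7,1)
f=grab('wrist'); save(f,'w3')
```

```text
pos [457.7 135.7  83.8] yaw 9.65 tilt [0.09 0.01] w 50.2 F [ 1.2 -0.6 -1.2] t 2.2
[0.0, 10.8, -0.0] 0 -0.05 0
```

View pics/w3.png

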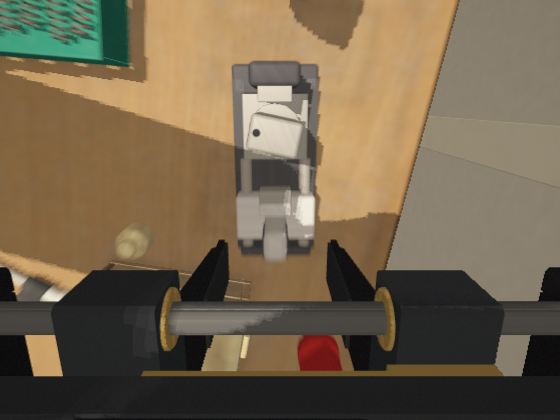

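The lug sits at about (276,240), midway between the fingertips at (225,245) and (330,245). The shaft's dot is at (256,132) and the anvil at (275,72). I'll go down and grip the lug.

move_arm --motion '[0,11,0,0,0,0,0,0,0,0,0,0,0,0,0,0,0,0,0,0,0,0,0,0,0,0,0,0,0,0]' --gripper 0 --grip_force 25

```text
time: 2.75
ee_pos: [457.6, 136.7, 75.0]
tcp_rot: [-0.705, -0.061, 0.059, 0.705]
ft_force: [0.7, 0.2, -0.2]
width: 15.7
```

Run:
```python
from h import *
plan((457.7,135.7,73),9.7,1)
f=load('wrist'); save(f,'w3c',(225,55,325,265),3.7)
```

```text
pos [457.6 136.7  75. ] yaw 9.77 tilt [0.12 0.01] w 15.7 F [ 0.7  0.2 -0.2] t 2.75
[-0.1, 2.0, -1.0] 0 0.07 0
```

View pics/w3c.png

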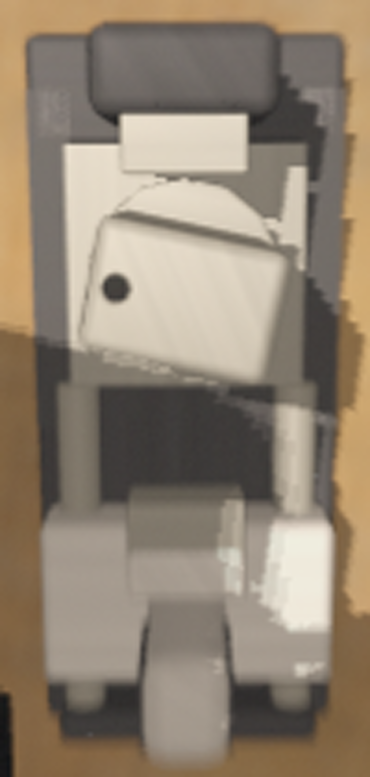

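move_arm --motion '[0,0,0,0,0,0,0,0,4,0,0,0,0,0,4,0,0,0,0,0,4,0,0,0,0,0,4,0,0,0]'

```text
time: 3.25
ee_pos: [454.2, 152.9, 73.8]
tcp_rot: [0.705, 0.06, -0.06, -0.704]
ft_force: [-0.7, 0.2, 1.0]
width: 0.5
```

move_arm --motion '[0,0,0.5,0,0,0,0,0,0.5,0,0,0,0,0,0.5,0,0,0,0,0,0.5,0,0,0,0,0,0,0,0,0]'

```text
time: 3.75
ee_pos: [454.0, 154.3, 73.8]
tcp_rot: [0.705, 0.06, -0.06, -0.705]
ft_force: [0.8, -0.2, -0.6]
width: 0.3
```

Width 0.3: the fingers closed on nothing. I'll take a look.

Run:
```python
from h import *
for n in ('wrist','side','scene'): f=grab(n); save(f,n+'4')
save(load('side'),'side4c',(190,90,350,210),5)
print(r.get_obs()['ee_pos'])
```

```text
[454.0548534  154.30124309  73.81865774]
```

View pics/wrist4.png

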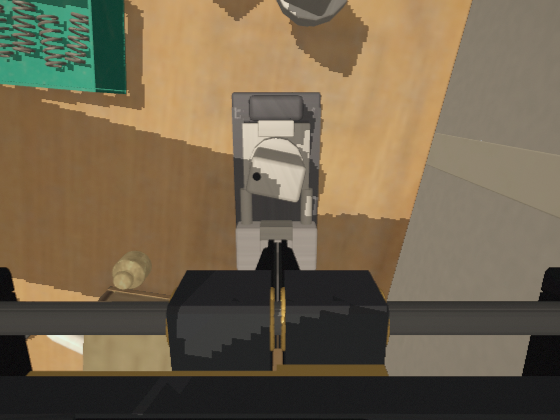

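View pics/side4c.png

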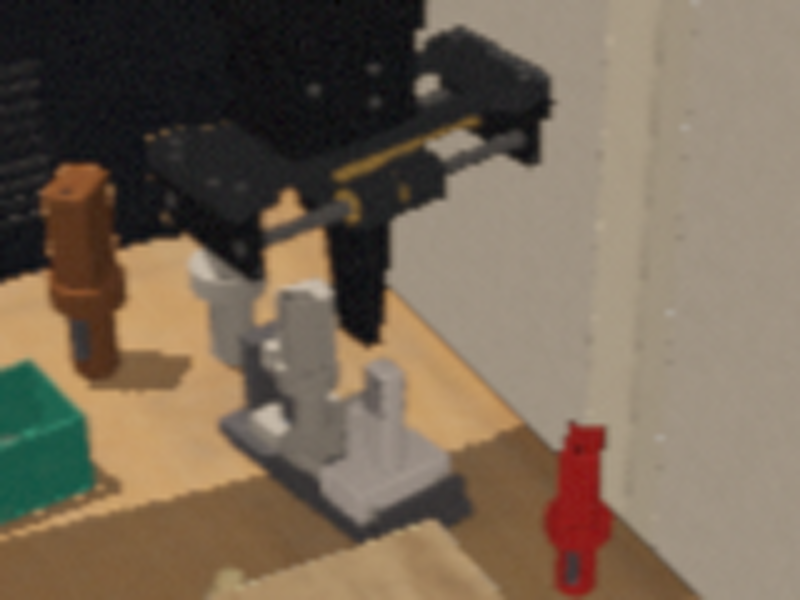

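Run:
```python
from h import *
S=load('side'); 
print(w2px(S,(454,154,60)), w2px(S,(454,154,74)))
for u,v in [(190+365/5,90+330/5),(190+340/5,90+240/5)]: print(u,v,px2w(S,u,v))
f=load('wrist'); print(f['eye'])
for u,v in [(278,245),(278,260),(262,245),(277,270)]: print(px2w(f,u,v))
save(load('scene'),'sc4c',(140,130,280,280),4.5)
```

```text
(np.float64(261.34793798170347), np.float64(168.04806872588347)) (np.float64(261.23167599007945), np.float64(163.26306150525153))
263.0 156.0 [453.68168375 143.28310409 101.13318125]
258.0 138.0 [444.03400293 147.5130972  150.64958229]
[441.36074299 230.35721224 261.69020681]
[453.18167426 164.89229682  96.12839437]
[453.19941101 164.50839754 113.01453911]
[446.42971115 147.54964222  56.4460327 ]
[453.37624153 160.85776947 115.60001948]
```

View pics/sc4c.png

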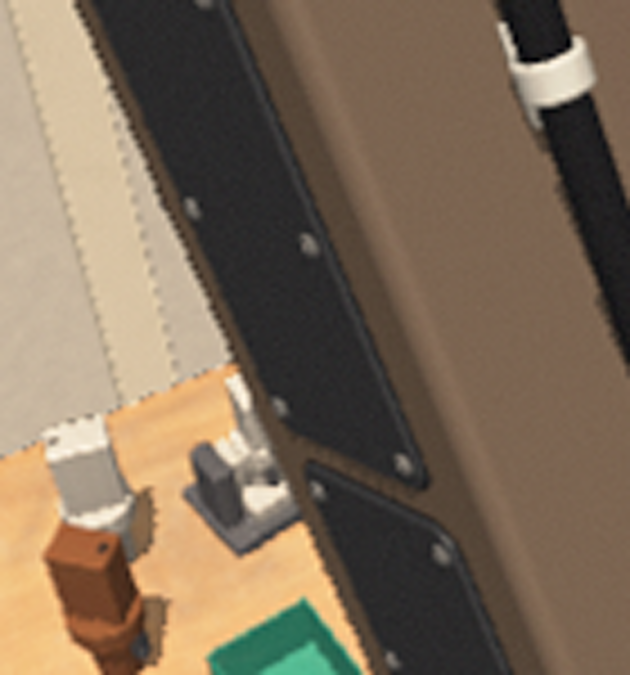

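Run:
```python
from h import *
S=load('side')
for v in range(148,164):
    print(v,[px2w(S,u,v).round(0).tolist() for u in (260,263)], S['image'][v,263])
f=load('wrist')
for v in range(234,256,2): print(v,px2w(f,277,v).round(1), px2w(f,280,v).round(1),f['image'][v,277])
print(w2px(f,(454,164,60)),w2px(f,(454,164,94)))
```

```text
148 [[447.0, 144.0, 125.0], [454.0, 143.0, 123.0]] [21 20 21]
149 [[448.0, 147.0, 120.0], [454.0, 143.0, 121.0]] [21 22 23]
150 [[448.0, 147.0, 118.0], [454.0, 143.0, 118.0]] [22 22 23]
151 [[448.0, 147.0, 115.0], [455.0, 145.0, 114.0]] [23 22 22]
152 [[448.0, 146.0, 112.0], [454.0, 143.0, 112.0]] [19 18 19]
153 [[448.0, 147.0, 109.0], [455.0, 146.0, 108.0]] [22 23 24]
154 [[447.0, 145.0, 108.0], [453.0, 142.0, 108.0]] [20 18 21]
155 [[448.0, 148.0, 103.0], [454.0, 145.0, 103.0]] [23 24 24]
156 [[450.0, 151.0, 98.0], [454.0, 143.0, 101.0]] [18 19 22]
157 [[449.0, 150.0, 96.0], [455.0, 146.0, 96.0]] [18 17 21]
158 [[510.0, 271.0, 2.0], [454.0, 143.0, 96.0]] [47 39 29]
159 [[507.0, 266.0, 3.0], [453.0, 142.0, 94.0]] [122  91  62]
160 [[507.0, 265.0, 0.0], [514.0, 262.0, 0.0]] [185 146  99]
161 [[505.0, 261.0, 0.0], [512.0, 257.0, 1.0]] [190 152 105]
162 [[503.0, 258.0, -1.0], [453.0, 143.0, 84.0]] [180 148 112]
163 [[500.0, 253.0, 0.0], [450.0, 137.0, 86.0]] [159 138 119]
234 [454.3 155.5  54.8] [456.  156.4  56.6] [122 114 101]
236 [454.5 154.4  55.2] [456.2 155.1  56.3] [125 117 104]
238 [454.6 153.7  56.9] [456.5 153.5  55.5] [122 114 101]
240 [454.9 152.1  55.9] [456.7 152.5  56.2] [148 137 127]
242 [455.  151.2  57. ] [454.1 165.2  92.6] [118 110 101]
244 [452.8 164.2  93.2] [454.2 164.8  94.2] [100  92  85]
246 [452.8 164.5  96.6] [454.2 164.8  96.9] [101  93  86]
248 [452.7 164.6  99.4] [454.1 164.9  99.7] [98 92 84]
250 [452.7 164.9 102.7] [454.1 165.  102.2] [99 92 85]
252 [452.8 164.1 103.1] [454.1 164.8 104.3] [89 83 76]
254 [452.7 164.8 107.2] [454.  165.2 107.5] [79 73 67]
(np.float64(278.93856058473955), np.float64(223.55185693485708)) (np.float64(279.3041324139171), np.float64(245.30639491734755))
```

Run:
```python
from h import *
S=load('side')
for u,v in [(263,128),(265,130),(270,130),(275,128),(243,143),(240,138),(262,134)]: print(u,v,px2w(S,u,v).round(0),S['image'][v,u])
plan((457.7,135.7,42),9.7,1)
```

```text
263 128 [441. 116. 193.] [38 37 38]
265 130 [446. 117. 187.] [35 36 36]
270 130 [463. 124. 178.] [53 46 38]
275 128 [476. 126. 179.] [32 33 32]
243 143 [505. 366.   0.] [166 129  87]
240 138 [382. 108. 190.] [21 22 22]
262 134 [439. 116. 179.] [43 40 37]
pos [454.1 154.3  73.8] yaw 9.77 tilt [ 0. -0.] w 0.3 F [ 0.2  0.1 -0.6] t 3.9
[0.4, 31.8, -19.0] 0 0.07 0
```

move_arm --motion '[0,0,-4,0,0,0,0,0,-4,0,0,0,0,0,-4,0,0,0,0,0,-4,0,0,0,0,0,-3,0,0,0]' --gripper 50

```text
time: 4.4
ee_pos: [457.3, 135.2, 73.8]
tcp_rot: [0.705, 0.06, -0.06, -0.705]
ft_force: [0.7, 0.1, -0.7]
width: 35.1
```

move_arm --motion '[0,0,0,0,0,0,0,6,0,0,0,0,0,8,0,0,0,0,0,8,0,0,0,0,0,8,0,0,0,0]'

```text
time: 4.9
ee_pos: [457.1, 135.7, 42.9]
tcp_rot: [0.705, 0.06, -0.06, -0.704]
ft_force: [0.0, 0.3, -0.5]
width: 50.2
```

Run:
```python
from h import *
for n in ('wrist','side'): f=grab(n)
save(load('side'),'side5c',(190,90,350,210),5)
save(load('wrist'),'w5')
plan((457.7,135.7,42),9.7,1)
```

```text
pos [456.6 135.6  42.5] yaw 9.78 tilt [-0.12 -0.02] w 50.1 F [-0.6  0.1 -0.7] t 5.0
[1.1, 0.5, -0.1] 0 0.08 0
```

View pics/side5c.png

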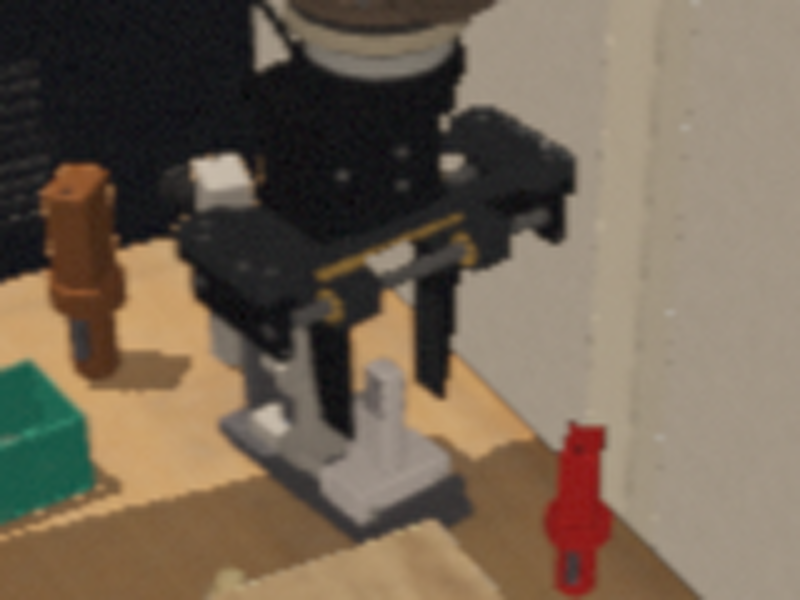

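View pics/w5.png

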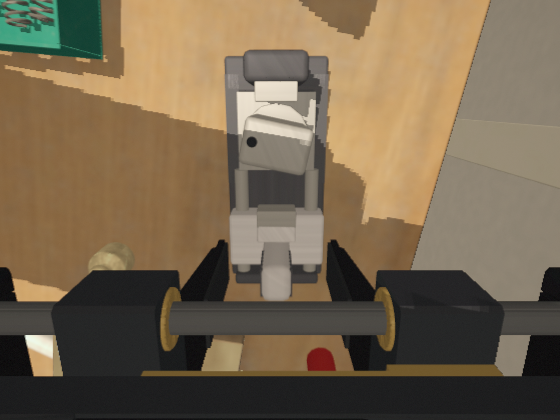

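The fingers now straddle the lug at about (276,260), below its top. Closing.

move_arm --motion '[0,0,0,0,0,0,0,0,0,0,0,0,0,0,0,0,0,0,0,0,0,0,0,0,0,0,0,0,0,0]' --gripper 0 --grip_force 20

```text
time: 5.5
ee_pos: [457.2, 135.6, 44.0]
tcp_rot: [0.705, 0.06, -0.06, -0.705]
ft_force: [-7.4, -2.0, 2.7]
width: 15.3
```

move_arm --motion '[0,0,0,0,0,0,0,0,4,0,0,0,0,0,4,0,0,0,0,0,4,0,0,0,0,0,4,0,0,0]'

```text
time: 6.0
ee_pos: [453.7, 151.3, 44.0]
tcp_rot: [0.705, 0.06, -0.061, -0.704]
ft_force: [-4.1, -3.0, 5.3]
width: 14.2
```

Run:
```python
from h import *
o=r.get_obs();print(o['width'],o['ft_force'],o['ee_pos'])
f=grab('wrist');save(f,'w6',(200,20,350,310),2)
```

```text
14.193839035694463 [-4.05546041 -2.96809397  5.32326429] [453.70804567 151.31063446  43.95414234]
```

View pics/w6.png

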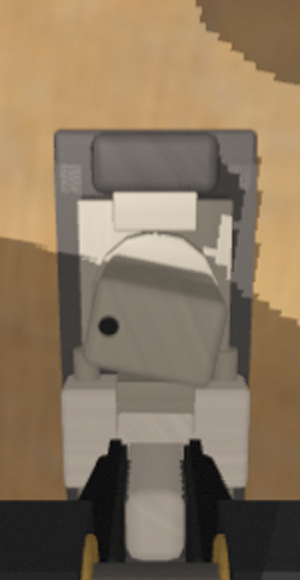

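move_arm --motion '[0,0,1,0,0,0,0,0,1,0,0,0,0,0,0.5,0,0,0,0,0,0.5,0,0,0,0,0,0,0,0,0]'

```text
time: 6.55
ee_pos: [453.2, 154.2, 43.9]
tcp_rot: [0.705, 0.06, -0.061, -0.704]
ft_force: [-4.7, -1.2, 4.9]
width: 13.8
```

move_arm --motion '[0,0,0.5,0,0,0,0,0,0.5,0,0,0,0,0,0,0,0,0,0,0,0,0,0,0,0,0,0,0,0,0]'

```text
time: 7.05
ee_pos: [453.0, 155.2, 43.9]
tcp_rot: [0.705, 0.06, -0.061, -0.704]
ft_force: [-5.7, -2.0, 5.7]
width: 14.0
```

move_arm --motion '[0,0,0.5,0,0,0,0,0,0.5,0,0,0,0,0,0,0,0,0,0,0,0,0,0,0,0,0,0,0,0,0]'

```text
time: 7.55
ee_pos: [452.8, 156.2, 43.9]
tcp_rot: [0.705, 0.06, -0.061, -0.704]
ft_force: [-4.9, -1.5, 4.8]
width: 13.8
```

move_arm --motion '[0,0,0.5,0,0,0,0,0,0,0,0,0,0,0,0,0,0,0,0,0,0,0,0,0,0,0,0,0,0,0]'

```text
time: 8.05
ee_pos: [452.8, 156.6, 43.9]
tcp_rot: [0.705, 0.06, -0.061, -0.704]
ft_force: [-4.0, -3.0, 6.6]
width: 14.0
```

move_arm --motion '[0,0,0.5,0,0,0,0,0,0.5,0,0,0,0,0,0,0,0,0,0,0,0,0,0,0,0,0,0,0,0,0]'

```text
time: 8.55
ee_pos: [452.7, 156.9, 43.9]
tcp_rot: [0.705, 0.06, -0.061, -0.704]
ft_force: [-5.0, -9.8, 6.3]
width: 13.8
```

Run:
```python
from h import *
o=r.get_obs();print(o['width'],o['ft_force'],o['ee_pos'])
f=grab('wrist');save(f,'w7',(215,60,335,240),4)
```

```text
13.795541567459514 [-5.0415111  -9.82255924  6.26347024] [452.71161347 156.91914589  43.94957914]
```

View pics/w7.png

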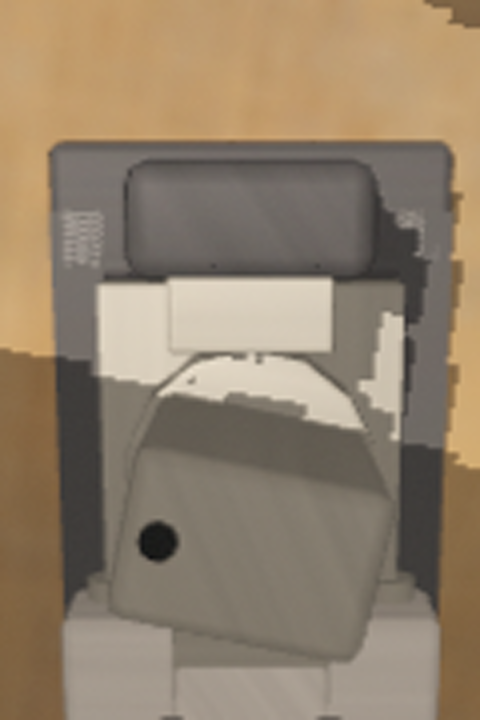

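move_arm --motion '[0,0,0.4,0,0,0,0,0,0,0,0,0,0,0,0,0,0,0,0,0,0,0,0,0,0,0,0,0,0,0]'

```text
time: 9.1
ee_pos: [452.7, 157.0, 44.0]
tcp_rot: [0.705, 0.06, -0.061, -0.704]
ft_force: [-3.1, -13.7, 6.7]
width: 13.7
```

Run:
```python
from h import *
f=grab('side');save(f,'si7',(215,110,315,210),6)
f=load('side')
```

```text
(no output)
```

View pics/si7.png

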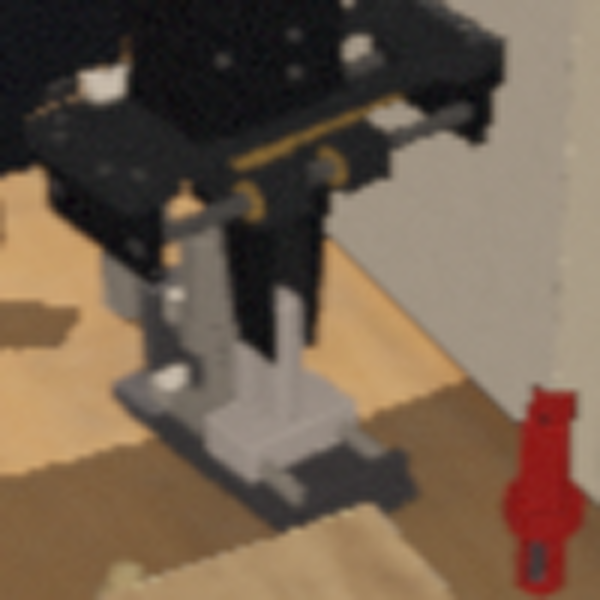

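The force climbed from 3 to 13.7 N over 0.3 mm of travel, so the jaw bears on the collar. Sliding it back now.

move_arm --motion '[0,0,-3,0,0,0,0,0,-5,0,0,0,0,0,-5,0,0,0,0,0,-5,0,0,0,0,0,-4,0,0,0]'

```text
time: 9.65
ee_pos: [456.3, 136.3, 43.9]
tcp_rot: [0.705, 0.06, -0.061, -0.705]
ft_force: [-4.7, 0.8, 6.7]
width: 14.2
```

move_arm --motion '[0,0,0,0,0,0,0,0,0,0,0,0,0,0,0,0,0,0,0,0,0,0,0,0,0,0,0,0,0,0]' --gripper 50

```text
time: 10.15
ee_pos: [457.2, 136.6, 43.8]
tcp_rot: [0.705, 0.06, -0.06, -0.704]
ft_force: [0.6, -0.2, -0.6]
width: 47.3
```

Run:
```python
from h import *
o=r.get_obs();print(o['width'],o['ft_force'],o['ee_pos'])
f=grab('wrist');save(f,'w8')
```

```text
47.28234489732552 [ 0.6334019  -0.18846489 -0.63490829] [457.17615171 136.63959287  43.78579296]
```

View pics/w8.png

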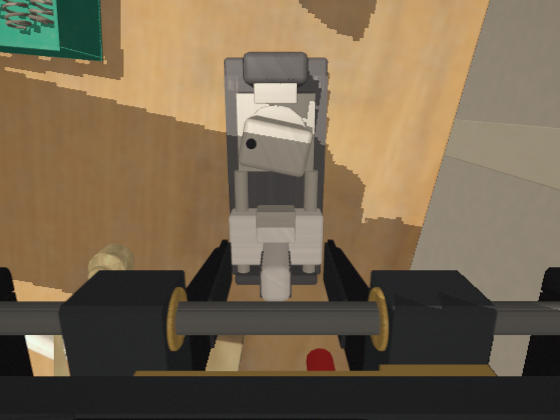

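move_arm --motion '[0,20,0,0,0,0,0,0,0,0,0,0,0,0,0,0,0,0,0,0,0,0,0,0,0,0,0,0,0,0]'

```text
time: 10.7
ee_pos: [457.3, 136.6, 24.4]
tcp_rot: [0.705, 0.061, -0.06, -0.705]
ft_force: [0.1, -0.3, 0.5]
width: 49.9
```

I got the sign wrong: tool +y is down. The forces read near zero, so nothing was touched. Going up now.

move_arm --motion '[0,-20,0,0,0,0,0,-30,0,0,0,0,0,-30,0,0,0,0,0,-35,0,0,0,0,0,-10,0,0,0,0]'

```text
time: 11.2
ee_pos: [458.2, 136.7, 152.2]
tcp_rot: [-0.704, -0.062, 0.058, 0.705]
ft_force: [0.4, 0.1, 0.0]
width: 50.4
```

Run:
```python
from h import *
plan((505,196,150),88,10)
```

```text
pos [458.2 136.7 152.2] yaw 9.78 tilt [0.29 0.04] w 50.4 F [0.4 0.1 0. ] t 11.2
[5.6, 0.2, 5.0] 0 -7.82 0
[6.3, 0.2, 4.2] 0 -7.82 0
[6.8, 0.2, 3.3] 0 -7.82 0
[7.2, 0.2, 2.4] 0 -7.82 0
[7.4, 0.2, 1.4] 0 -7.82 0
[7.5, 0.2, 0.4] 0 -7.82 0
[7.5, 0.2, -0.7] 0 -7.82 0
[7.4, 0.2, -1.7] 0 -7.82 0
[7.1, 0.2, -2.7] 0 -7.82 0
[6.6, 0.2, -3.6] 0 -7.82 0
```

move_arm --motion '[6,0,5,0,-7.8,0,6,0,4,0,-7.8,0,7,0,3,0,-7.8,0,7,0,2,0,-7.8,0,7,0,1,0,-7.8,0]'

```text
time: 11.7
ee_pos: [481.1, 164.9, 148.5]
tcp_rot: [-0.643, -0.294, 0.294, 0.643]
ft_force: [-0.1, 0.1, -0.5]
width: 50.1
```

move_arm --motion '[7,0,0,0,-7.8,0,7,0,-1,0,-7.8,0,7,0,-2,0,-7.8,0,7,0,-3,0,-7.8,0,7,0,-4,0,-7.8,0]'

```text
time: 12.2
ee_pos: [505.3, 192.8, 148.4]
tcp_rot: [-0.508, -0.491, 0.492, 0.508]
ft_force: [-0.2, 0.6, 0.8]
width: 50.0
```

Run:
```python
from h import *
f=grab('wrist');save(f,'w9')
plan((447,196.4,45),88,1)
```

```text
pos [506.1 193.4 148.4] yaw 88.56 tilt [0.01 0.  ] w 50.0 F [-0.8  0.3 -0.6] t 12.25
[1.5, 103.4, 59.2] 0 0.56 0
```

View pics/w9.png

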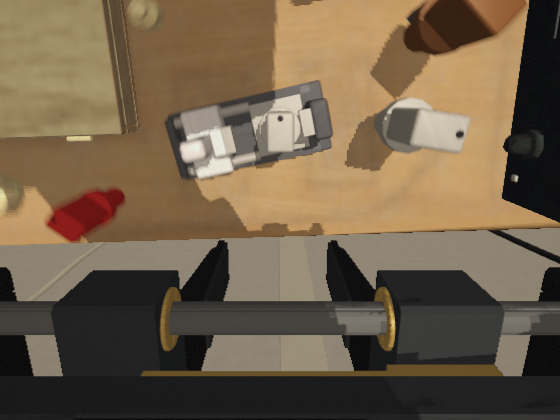

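Run:
```python
from h import *
save(load('wrist'),'w9c',(235,80,345,185),7)
```

```text
(no output)
```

View pics/w9c.png

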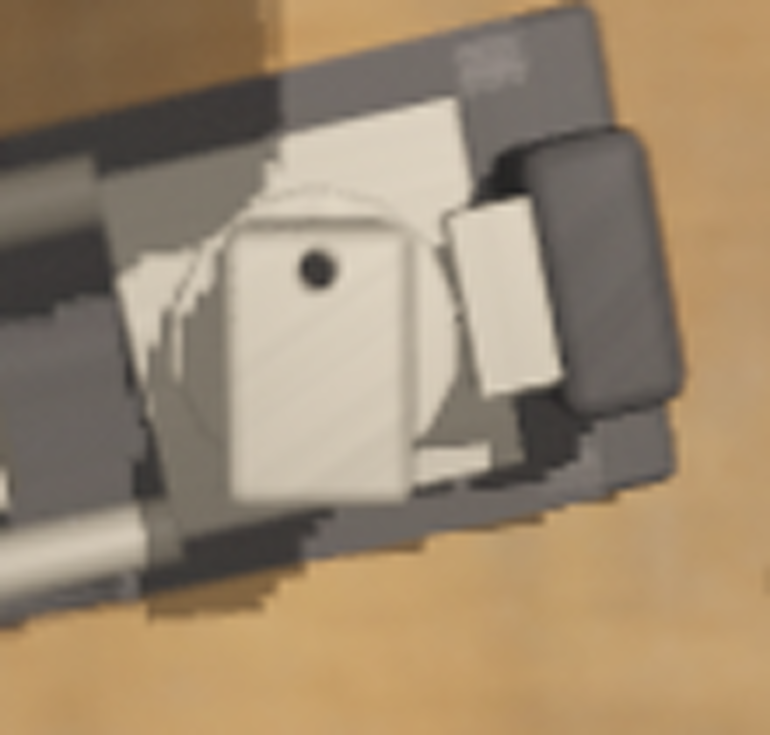

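Run:
```python
from h import *
f=load('wrist'); c=lambda x,y:(235+x/7,80+y/7)
q=[px2w(f,*c(*p),z=96) for p in [(232,230),(410,230),(408,498),(232,500),(320.5,365),(318,269)]]
print(np.round(q,1)); m=np.mean(q[:4],0); d=m-q[5]; print(m,np.degrees(np.arctan2(d[1],d[0])))
e=(q[3]-q[0]+q[2]-q[1]); print(np.degrees(np.arctan2(e[1],e[0]))); e=q[1]-q[0];print(np.degrees(np.arctan2(e[1],e[0])))
```

```text
[[434.2 189.5  96. ]
 [434.8 205.8  96. ]
 [459.3 205.1  96. ]
 [458.9 188.5  96. ]
 [446.7 197.2  96. ]
 [438.  197.3  96. ]]
[446.80359785 197.24144208  96.        ] -0.23497735942290285
-1.9440200365674971
88.12090475602659
```

move_arm --motion '[1,10,30,0,0.4,0,1.3,20,29,0,0,0,0,25,0,0,0,0,0,25,0,0,0,0,0,0,0,0,0,0]'

```text
time: 12.75
ee_pos: [444.9, 196.9, 66.6]
tcp_rot: [-0.511, -0.486, 0.489, 0.513]
ft_force: [-0.4, 0.3, 0.6]
width: 50.0
```

Run:
```python
from h import *
f=grab('wrist');save(f,'w10')
f=grab('side');save(f,'s10',(190,90,350,210),5)
plan((446.8,197.2,45),88.2,1)
```

```text
pos [446.5 197.3  69. ] yaw 87.29 tilt [-0.05 -0.02] w 50.4 F [-0.1 -0.7 -0.7] t 12.85
[-0.1, 24.0, -0.3] 0 -0.91 0
```

View pics/w10.png

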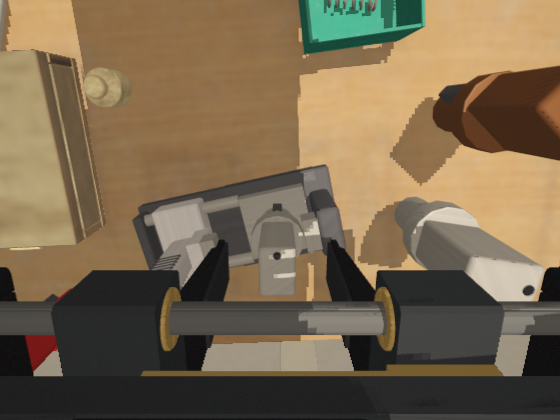

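View pics/s10.png

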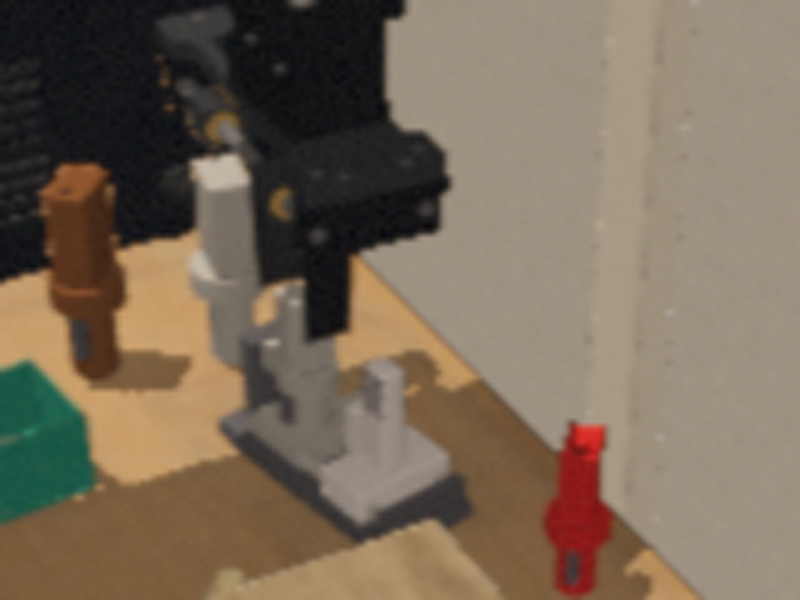

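Run:
```python
from h import *
f=load('wrist')
for u,v in [(505,275),(520,260),(540,275),(490,290),(470,270)]: print(px2w(f,u,v).round(1))
s=load('side')
for u,v in [(234,123),(230,122),(240,126)]: print(px2w(s,u,v).round(1))
for u,v in [(262,144),(270,141),(245,145)]: print('body',px2w(s,u,v).round(1))
```

```text
[443.9 295.1 113.1]
[438.5 302.6 110.3]
[444.9 310.5 112.5]
[450.6 289.3 113.4]
[440.5 279.6 113.7]
[449.3 292.1 116.3]
[443.4 303.7 115.1]
[410.8 169.4 179.8]
body [549.1 333.8   1. ]
body [ 669.9  510.2 -120. ]
body [444.4 221.1  91.4]
```

move_arm --motion '[0,8,0,0,-0.9,0,0,8,0,0,0,0,0,8,0,0,0,0,0,0,0,0,0,0,0,0,0,0,0,0]'

```text
time: 13.35
ee_pos: [446.5, 197.4, 44.7]
tcp_rot: [-0.507, -0.492, 0.493, 0.508]
ft_force: [0.2, -0.7, 0.8]
width: 50.0
```

move_arm --motion '[0,0,0,0,0,0,0,0,0,0,0,0,0,0,0,0,0,0,0,0,0,0,0,0,0,0,0,0,0,0]' --gripper 0 --grip_force 50

```text
time: 13.85
ee_pos: [446.6, 197.2, 44.9]
tcp_rot: [0.508, 0.492, -0.493, -0.507]
ft_force: [0.8, -4.1, 1.3]
width: 17.8
```

move_arm --motion '[0,0,0,0,0,0,0,0,0,0,0,0,0,0,0,0,0,0,0,0,0,0,0,0,0,0,0,0,0,0]'

```text
time: 14.35
ee_pos: [446.6, 197.2, 44.9]
tcp_rot: [0.508, 0.492, -0.492, -0.507]
ft_force: [0.3, -4.9, 3.0]
width: 17.8
```

Run:
```python
from h import *
plan((446.8,197.2,45),88.2,1)
f=grab('side');save(f,'s11',(190,90,350,210),5)
f=grab('wrist');save(f,'w11')
```

```text
pos [446.6 197.2  44.9] yaw 88.28 tilt [ 0.01 -0.02] w 17.8 F [ 0.3 -4.9  3. ] t 14.35
[-0.0, -0.1, -0.2] 0 0.08 0
```

View pics/s11.png

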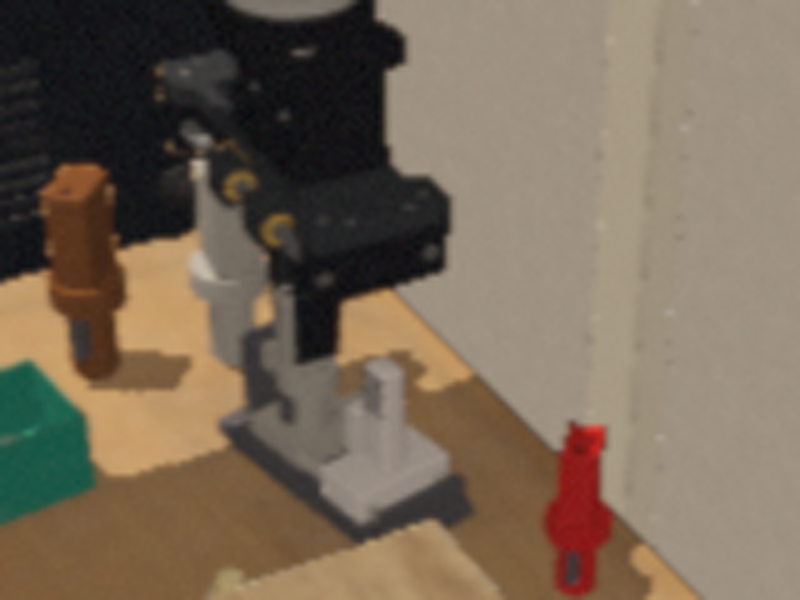

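View pics/w11.png

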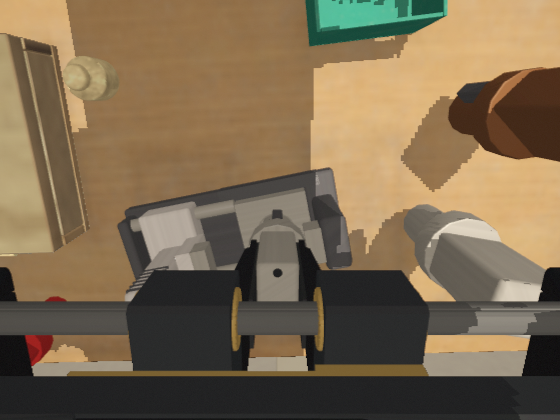

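move_arm --motion '[0,-4,0,0,0,0,0,-10,0,0,0,0,0,-20,0,0,0,0,0,-40,0,0,0,0,0,-40,0,0,0,0]'

```text
time: 14.95
ee_pos: [446.0, 197.7, 160.4]
tcp_rot: [-0.507, -0.492, 0.493, 0.508]
ft_force: [0.8, 0.3, -2.5]
width: 17.5
```

Run:
```python
from h import *
plan((490,-205,155),88.2,10)
f=grab('side');save(f,'s12',(190,70,350,190),5)
```

```text
pos [446.  197.7 160.4] yaw 88.27 tilt [-0.06  0.02] w 17.5 F [ 0.8  0.3 -2.5] t 14.95
[-40.1, 0.5, -5.6] 0 0.01 0
[-40.1, 0.5, -5.6] 0 0.01 0
[-40.1, 0.5, -5.6] 0 0.01 0
[-40.1, 0.5, -5.6] 0 0.01 0
[-40.1, 0.5, -5.6] 0 0.01 0
[-40.1, 0.5, -5.6] 0 0.01 0
[-40.1, 0.5, -5.6] 0 0.01 0
[-40.1, 0.5, -5.6] 0 0.01 0
[-40.1, 0.5, -5.7] 0 0.01 0
[-40.1, 0.5, -5.7] 0 0.01 0
```

View pics/s12.png

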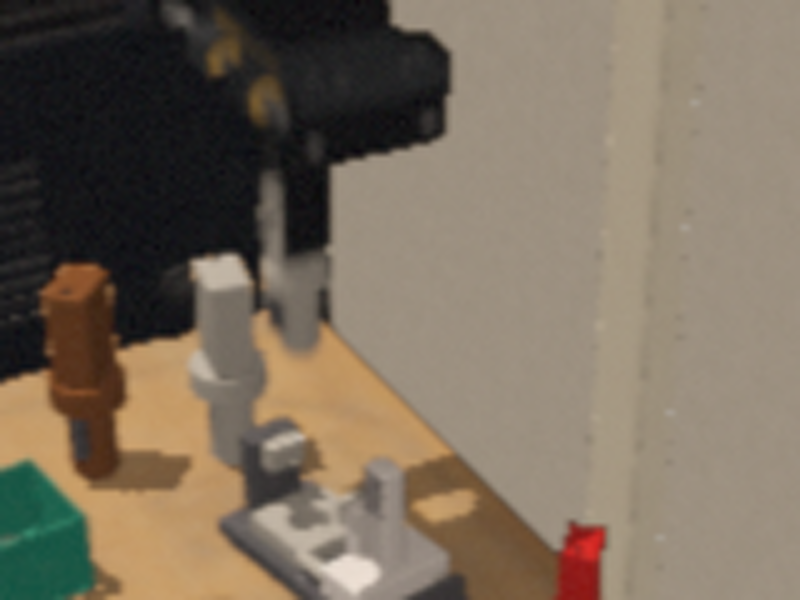

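move_arm --motion '[-40,0,-6,0,0,0,-40,0,-6,0,0,0,-40,0,-6,0,0,0,-40,0,-6,0,0,0,-40,0,-6,0,0,0]'

```text
time: 15.5
ee_pos: [470.5, -4.6, 159.4]
tcp_rot: [0.508, 0.493, -0.492, -0.507]
ft_force: [0.4, 0.5, -2.5]
width: 17.8
```

move_arm --motion '[-40,0,-6,0,0,0,-40,0,-6,0,0,0,-40,0,-6,0,0,0,-40,0,-6,0,0,0,-40,0,-6,0,0,0]'

```text
time: 16.0
ee_pos: [494.6, -205.6, 159.4]
tcp_rot: [0.508, 0.493, -0.492, -0.507]
ft_force: [0.6, -0.6, -2.4]
width: 17.7
```

Run:
```python
from h import *
plan((490,-205,155),88.2,1)
f=grab('wrist');save(f,'w13')
print(r.get_obs()['q'])
```

```text
pos [ 494.6 -205.6  159.4] yaw 88.26 tilt [0.05 0.01] w 17.7 F [ 0.6 -0.6 -2.4] t 16.0
[0.4, 4.4, 4.6] 0 0.06 0
[-5.24102888e-01  4.11755663e-01  1.81686500e+00 -8.93173367e-04
  9.09592105e-01 -2.06250966e+00]
```

View pics/w13.png

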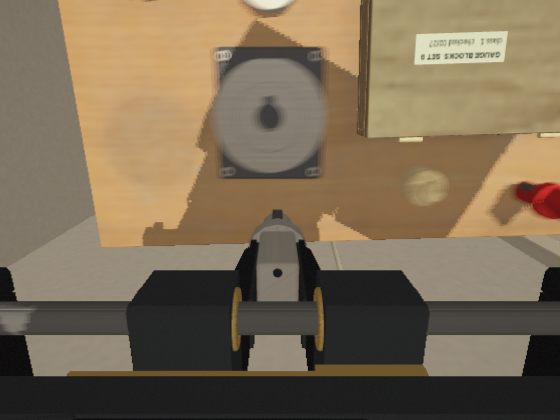

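Run:
```python
from h import *
f=grab('wrist');save(f,'w14c',(205,40,335,290),3); save(f,'w14d',(235,80,305,150),10)
print(r.get_obs()['ee_pos'])
```

```text
[ 495.19533286 -207.9941759   159.16682021]
```

View pics/w14c.png

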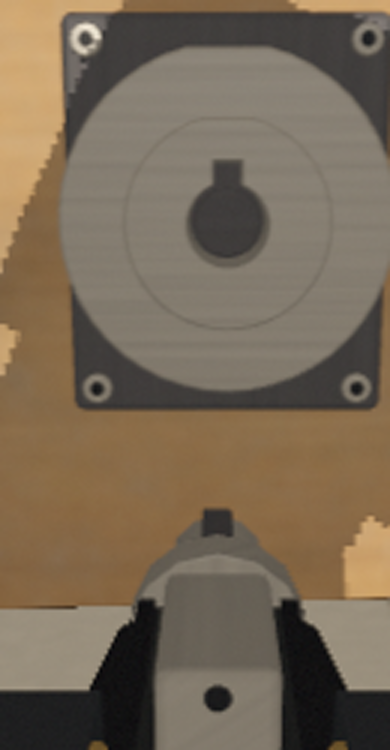

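View pics/w14d.png

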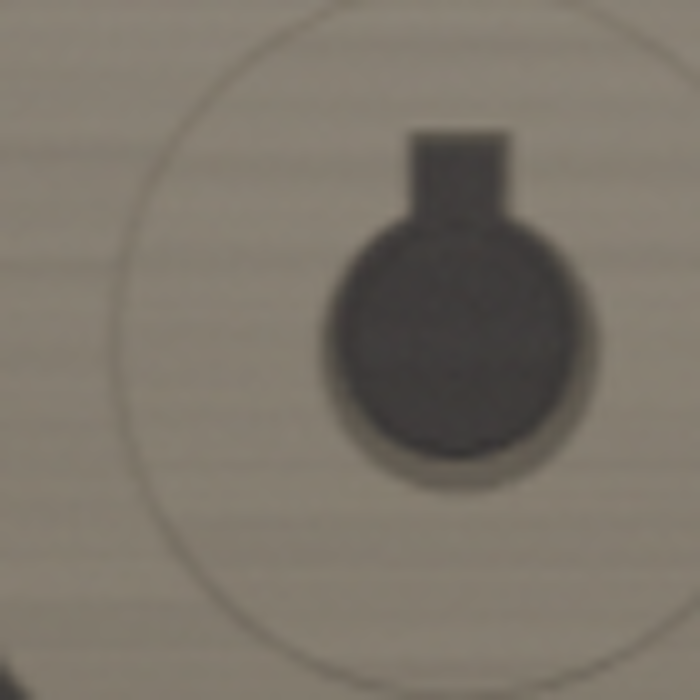

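Run:
```python
from h import *
f=load('wrist')
c=px2w(f,281.05,115.1,z=55);k=px2w(f,281.0,93.2,z=55)
print(c,k,np.linalg.norm(c-k)); d=c-k; print('hubyaw',np.degrees(np.arctan2(d[1],d[0])))
# base plate sides at z12: w14c coords corners
C=lambda x,y:(205+x/3,40+y/3)
p=[px2w(f,*C(*q),z=12) for q in [(86,38),(368,38),(357,387),(97,387)]]
print(np.round(p,1),np.mean(p,0))
d=p[3]-p[0]+p[2]-p[1]; print(np.degrees(np.arctan2(d[1],d[0]))); d=p[1]-p[0]+p[2]-p[3]; print(np.degrees(np.arctan2(d[1],d[0]))-90)
# boss circle extremes
for q in [(124,223),(331,223),(227,117),(227,329)]: print(px2w(f,*C(*q),z=55).round(1))
# shaft in hand: dot, key
o=r.get_obs();print(o['ee_pos'],w2px(f,(o['ee_pos'][0],o['ee_pos'][1],o['ee_pos'][2]+51)))
print(px2w(f,*C(217,698),z=o['ee_pos'][2]+51))
plan((428,-206,120),88.2,1)
```

```text
[ 428.21887127 -205.5285681    55.        ] [ 411.85612934 -205.10176275   55.        ] 16.368307381357955
hubyaw -1.4941628746129254
[[ 376.4 -244.4   12. ]
 [ 378.9 -163.7   12. ]
 [ 479.8 -166.4   12. ]
 [ 477.3 -247.5   12. ]] [ 428.0788575  -205.50516387   12.        ]
-1.6458476325190976
-1.7932503415547814
[ 426.8 -232.7   55. ]
[ 428.5 -178.7   55. ]
[ 401.5 -205.1   55. ]
[ 455.1 -206.6   55. ]
[ 495.19533286 -207.9941759   159.16682021] (np.float64(282.88976655521094), np.float64(291.07942075068763))
[ 486.59087545 -210.07179555  210.16682021]
pos [ 495.2 -208.   159.2] yaw 88.08 tilt [ 0.1  -0.06] w 17.7 F [ 0.5  0.5 -3. ] t 16.1
[-0.3, 39.2, 67.2] 0 -0.12 0
```

move_arm --motion '[2,10,10,0,0,0,0,10,10,0,0,0,0,10,5,0,0,0,0,0,0,0,0,0,0,0,0,0,0,0]'

```text
time: 16.6
ee_pos: [470.0, -201.3, 129.1]
tcp_rot: [0.508, 0.493, -0.492, -0.507]
ft_force: [0.5, -0.3, -1.6]
width: 18.0
```

Run:
```python
from h import *
plan((428.2,-205.5,120),88.2,1)
f=grab('wrist');save(f,'w15c',(195,80,355,290),3.7)
plan((428.2,-205.5,120),88.2,1)
o=r.get_obs();p=o['ee_pos']
M=rot(o['tcp_rot']); print('cam off tool',M.T@(f['eye']-p)); print(w2px(f,p+[0,0,51]),w2px(f,p-[0,0,37]))
```

```text
pos [ 470.  -201.3  129.1] yaw 88.28 tilt [ 0.03 -0.  ] w 18.0 F [ 0.5 -0.3 -1.6] t 16.6
[-5.5, 9.1, 41.7] 0 0.08 0
pos [ 470.2 -201.4  129.3] yaw 88.29 tilt [ 0.05 -0.02] w 17.7 F [-0.9  0.5 -1.8] t 16.65
[-5.3, 9.3, 41.9] 0 0.09 0
cam off tool [ 1.41505658e-01 -1.87744801e+02  7.68203550e+01]
(np.float64(276.4497553576468), np.float64(293.25775983946374)) (np.float64(276.6458001048088), np.float64(225.50165822225017))
```

View pics/w15c.png

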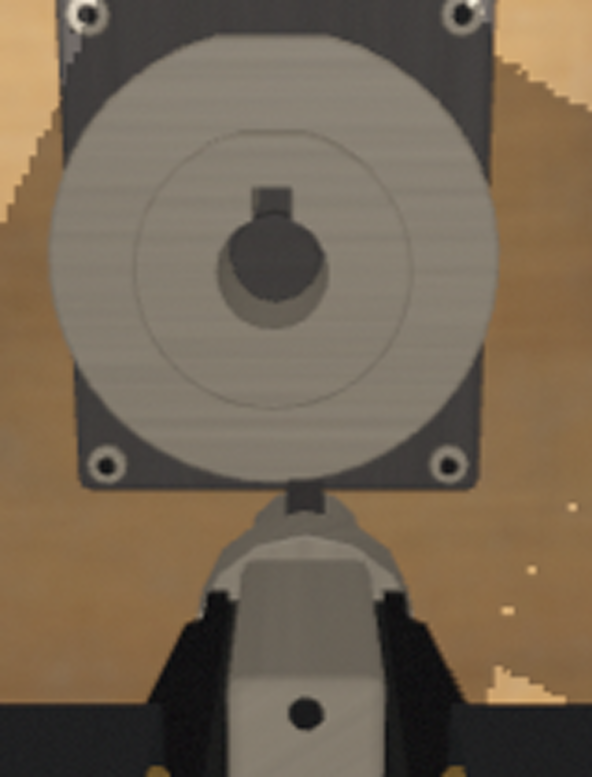

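Run:
```python
from h import *
f=load('wrist'); o=r.get_obs();p=o['ee_pos'];M=rot(o['tcp_rot'])
T=lambda x,y,z:w2px(f,p+M@np.array([x,y,z]))
cr=lambda q:((q[0]-195)*3.7,(q[1]-80)*3.7)
print('key low outer',cr(T(0,23,15)),'up',cr(T(0,3,15)),'pilot front',cr(T(0,37,10)),'collar front top',cr(T(0,-9,16)),'dot',cr(T(0,-51,9)),'tongue front',cr(T(0,-51,13)))
C=lambda x,y:(195+x/3.7,80+y/3.7)
c=px2w(f,*C(273,270),z=55);k=px2w(f,*C(272,187),z=55);d=c-k
print(c,k,np.linalg.norm(d),np.degrees(np.arctan2(d[1],d[0])))
p4=[px2w(f,*C(*q),z=12) for q in [(88,14),(462,14),(449,464),(106,464)]]
print(np.mean(p4,0)); d=p4[3]-p4[0]+p4[2]-p4[1]; print(np.degrees(np.arctan2(d[1],d[0])))
```

```text
key low outer (np.float64(301.96147364370296), np.float64(479.5453045616778)) up (np.float64(301.87168681878364), np.float64(517.1574125596511)) pilot front (np.float64(302.0151408818989), np.float64(484.4394795852801)) collar front top (np.float64(301.808825190665), np.float64(536.6829503350344)) dot (np.float64(301.51783028460886), np.float64(716.707630075707)) tongue front (np.float64(301.51463482503016), np.float64(683.9597837463207))
[ 427.54991189 -205.87690528   55.        ] [ 411.6554929  -205.49882341   55.        ] 15.898915089727426 -1.3626425320726296
[ 428.52534804 -206.09883476   12.        ]
-1.6952664434833051
```

move_arm --motion '[-2,0,14,0,0,0,-2,5,14,0,0,0,-2,9,14,0,0,0,0,14,0,0,0,0,0,0,0,0,0,0]'

```text
time: 17.15
ee_pos: [426.3, -206.0, 100.2]
tcp_rot: [-0.507, -0.492, 0.492, 0.508]
ft_force: [-0.0, 0.0, -2.9]
width: 17.9
```

Run:
```python
from h import *
plan((428,-206,100),88.2,1)
f=grab('wrist');save(f,'w16c',(195,120,355,290),3.7)
plan((428,-206,100),88.2,1)
f=grab('side');save(f,'s16',(280,180,400,310),5)
```

```text
pos [ 426.3 -206.   100.2] yaw 88.25 tilt [-0.08  0.05] w 17.9 F [-0.   0.  -2.9] t 17.15
[0.1, 0.2, -1.7] 0 0.05 0
pos [ 426.8 -206.2  100.9] yaw 88.26 tilt [-0.04  0.02] w 17.9 F [ 0.5  0.2 -2.8] t 17.2
[0.2, 0.9, -1.1] 0 0.06 0
```

View pics/w16c.png

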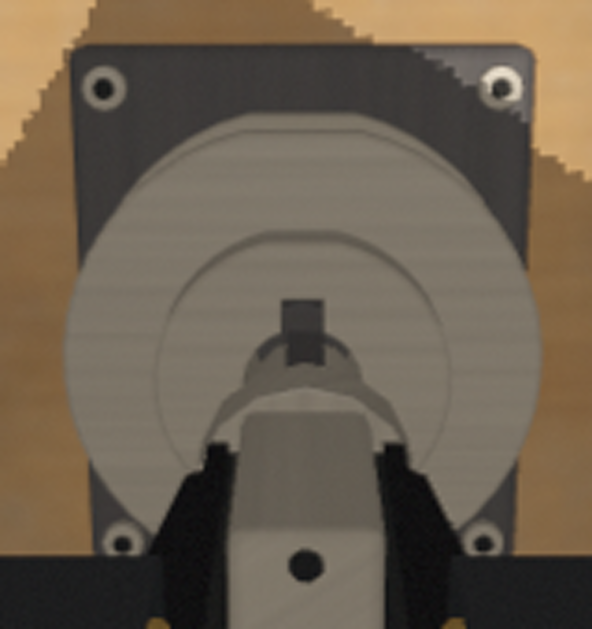

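View pics/s16.png

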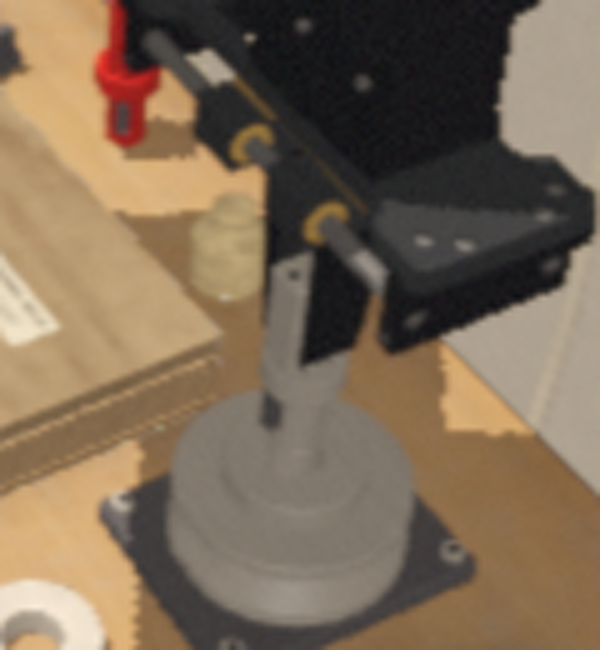

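move_arm --motion '[0,0,0,0,0,0,0,3,0,0,0,0,0,4,0,0,0,0,0,4,0,0,0,0,0,4,0,0,0,0]'

```text
time: 17.75
ee_pos: [427.4, -206.2, 85.4]
tcp_rot: [-0.507, -0.492, 0.492, 0.507]
ft_force: [0.3, 0.2, -2.6]
width: 17.6
```

Run:
```python
from h import *
plan((428,-206,80),88.2,1)
```

```text
pos [ 427.4 -206.2   85.4] yaw 88.28 tilt [-0.  0.] w 17.6 F [ 0.3  0.2 -2.6] t 17.75
[0.2, 5.4, -0.6] 0 0.08 0
```

move_arm --motion '[0,2,-0.3,0,0,0,0,2,0,0,0,0,0,2,0,0,0,0,0,2,0,0,0,0,0,0,0,0,0,0]'

```text
time: 18.25
ee_pos: [427.6, -206.2, 77.6]
tcp_rot: [-0.507, -0.492, 0.492, 0.508]
ft_force: [0.6, 0.1, -2.5]
width: 17.7
```

move_arm --motion '[0,1,0,0,0,0,0,1,0,0,0,0,0,1,0,0,0,0,0,0,0,0,0,0,0,0,0,0,0,0]'

```text
time: 18.75
ee_pos: [427.7, -206.2, 74.8]
tcp_rot: [0.507, 0.492, -0.492, -0.507]
ft_force: [0.1, -0.1, -2.6]
width: 17.7
```

Run:
```python
from h import *
plan((428,-206,58),88.2,1)
f=grab('wrist');save(f,'w17c',(195,120,355,290),3.7)
f=grab('side');save(f,'s17',(280,180,400,310),5)
```

```text
pos [ 427.7 -206.2   74.8] yaw 88.27 tilt [ 0. -0.] w 17.7 F [ 0.1 -0.1 -2.6] t 18.75
[0.2, 16.8, -0.3] 0 0.07 0
```

View pics/w17c.png

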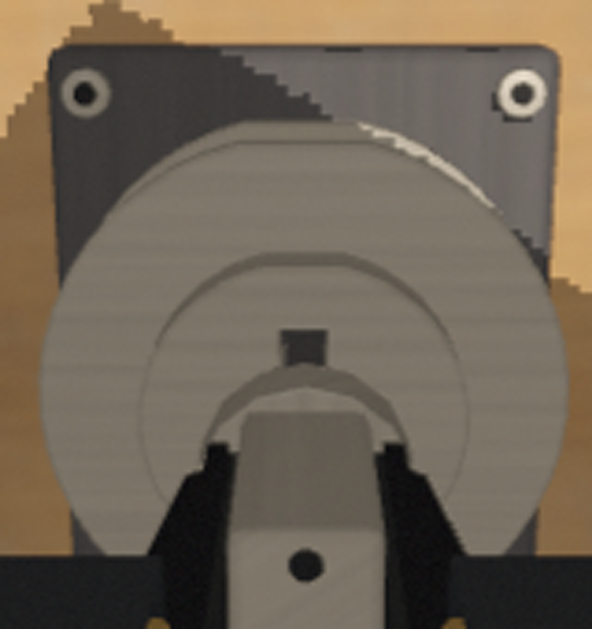

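View pics/s17.png

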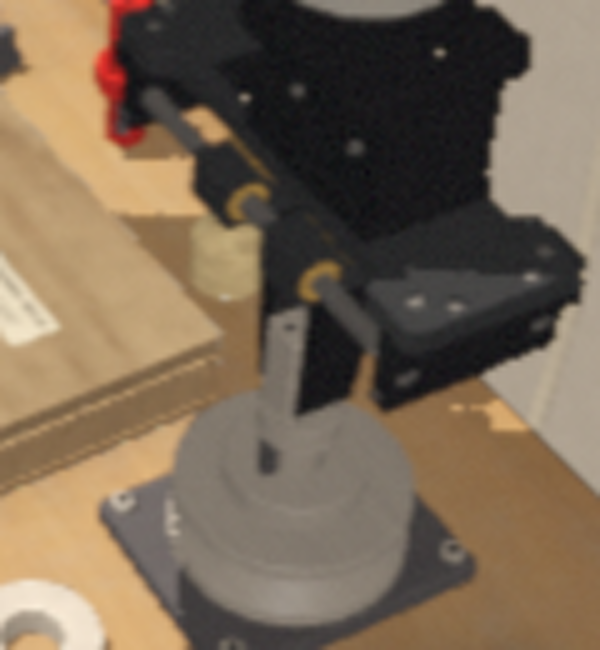

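The key is entering the keyway with no contact force. I'll push on, with the grip at 60 N.

move_arm --motion '[0,2,0,0,0,0,0,2,0,0,0,0,0,2,0,0,0,0,0,2,0,0,0,0,0,1,0,0,0,0]' --gripper 0 --grip_force 60

```text
time: 19.35
ee_pos: [427.7, -206.2, 65.9]
tcp_rot: [0.508, 0.492, -0.492, -0.507]
ft_force: [-1.3, 0.6, 4.0]
width: 17.8
```

move_arm --motion '[0,2,0,0,0,0,0,2,0,0,0,0,0,1,0,0,0,0,0,1,0,0,0,0,0,0,0,0,0,0]'

```text
time: 19.85
ee_pos: [427.8, -206.3, 60.0]
tcp_rot: [0.508, 0.492, -0.492, -0.507]
ft_force: [-0.9, 1.2, 7.1]
width: 17.6
```

move_arm --motion '[0,1,0,0,0,0,0,1,0,0,0,0,0,0,0,0,0,0,0,0,0,0,0,0,0,0,0,0,0,0]'

```text
time: 20.35
ee_pos: [427.7, -206.2, 58.1]
tcp_rot: [0.508, 0.492, -0.492, -0.507]
ft_force: [-2.3, 0.7, 7.4]
width: 17.7
```

move_arm --motion '[0,0.5,0,0,0,0,0,0.5,0,0,0,0,0,0.5,0,0,0,0,0,0,0,0,0,0,0,0,0,0,0,0]'

```text
time: 20.85
ee_pos: [427.8, -206.3, 57.8]
tcp_rot: [0.508, 0.493, -0.492, -0.507]
ft_force: [-4.9, 3.4, 28.9]
width: 18.0
```

move_arm --motion '[0,0.5,0,0,0,0,0,0,0,0,0,0,0,0,0,0,0,0,0,0,0,0,0,0,0,0,0,0,0,0]'

```text
time: 21.35
ee_pos: [427.8, -206.3, 57.8]
tcp_rot: [0.508, 0.493, -0.492, -0.507]
ft_force: [-7.3, 4.3, 37.4]
width: 17.4
```

move_arm --motion '[0,-0.5,0,0,0,0,0,0,0,0,0,0,0,0,0,0,0,0,0,0,0,0,0,0,0,0,0,0,0,0]'

```text
time: 21.85
ee_pos: [427.8, -206.3, 57.8]
tcp_rot: [0.508, 0.493, -0.492, -0.507]
ft_force: [-6.9, 3.6, 28.5]
width: 17.8
```

Run:
```python
from h import *
f=grab('wrist');save(f,'w18c',(195,120,355,290),3.7)
f=grab('side');save(f,'s18',(280,200,400,310),6)
save(f,'s18f')
print(px2w(f,280+0,0) if 0 else '')
plan((428,-206,58),88.2,1)
```

```text
pos [ 427.8 -206.3   57.8] yaw 88.28 tilt [ 0.06 -0.05] w 17.5 F [-5.5  3.5 29.4] t 21.95
[0.3, -0.2, -0.2] 0 0.08 0
```

View pics/w18c.png

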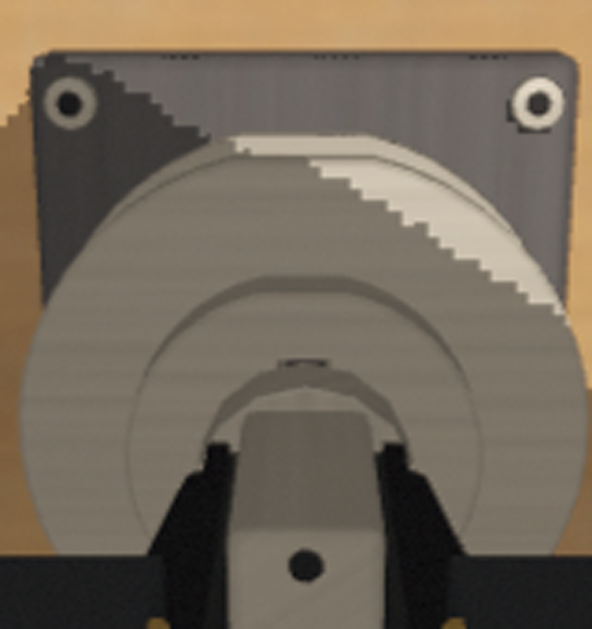

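View pics/s18.png

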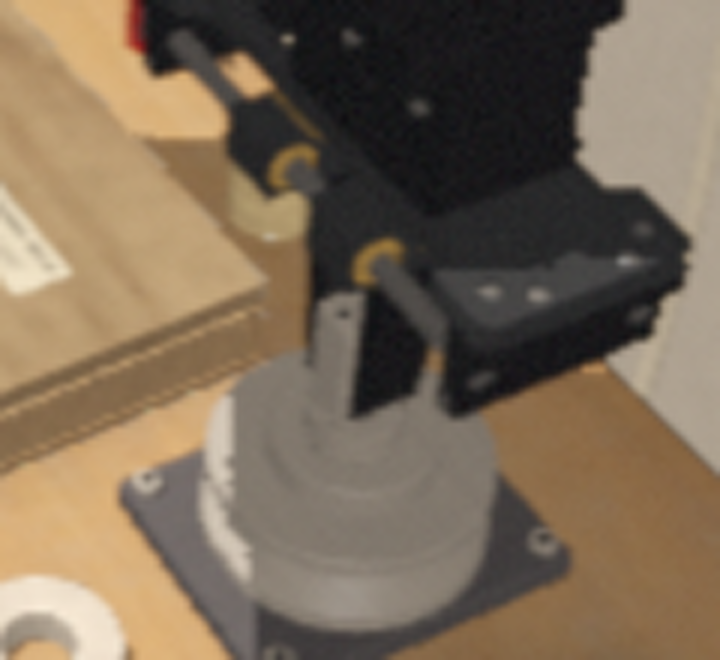

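View pics/s18f.png

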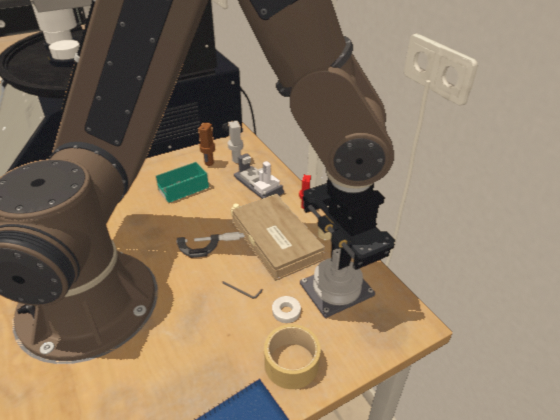

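The collar is home. TCP z is 57.8 against about 58 expected, only a sliver of the keyway shows at crop (303,362), and the dot at (305,565) hasn't moved in the grip. Handing in.

Run:
```python
from h import *
print(r.hand_in()); o=r.get_obs(); print(o['time'],o['ee_pos'],o['ft_force'],o['width'])
```

```text
the job is handed in; nothing more can be done
None
the job is handed in; nothing more can be done
```

The job is done and handed in at about 22 s: the shaft is home in the pulley, and the arm is still gripping it and holding it down. The hand-in gave no verdict, and I could not read the state after it.

- **Caliper check:** I gripped the jaw's lug and slid the jaw shut until it bore on the collar. The force rose to 13.7 N with almost no further travel. My estimate of the jaw's travel at contact was about 26 mm, against the 23–25 mm in the brief. I put that down to error in the jaw's starting position. I then slid it back about 21 mm, close to where it started.
- **Shaft into pulley:** I gripped the tongue across its flats, lifted the shaft out and pushed the plain end into the bore. The shaft and keyway angles were within about 0.5° of each other, so the key slipped in with no deliberate turn. I then pushed against the spring to a hard stop.
- **Last checks:** TCP height was 57.8 mm against about 58 mm expected. The steady upward force was about 29 N, the finger opening was about 17.6 mm, and the shaft had not slipped in the grip. The pictures show the collar on the boss. The weights and ring were never approached, and those in view look unmoved.

**What went wrong on the way:**
- **Fingertip position:** the fingertips are really about 19 mm behind the reported TCP, not 14 mm ahead of it. The first grab at the lug therefore closed on nothing, and I corrected for this afterwards.
- **Wrong-way move:** one 20 mm move went down instead of up while the open fingers straddled the lug. The forces read near zero afterwards.
- **Peak push:** the seating force briefly reached about 37 N, so I backed it off slightly.

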